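# Load the bearing cartridge and set the jig's thumbscrew

### The job

Stand the stepped steel bearing cartridge foot down in the open bay of the clamping jig and let go of it. Then turn the jig's thumbscrew clockwise until it seats, back it off a quarter turn, and finish while still holding the thumbscrew in the fingers so that the setting is not lost. Leave the plain sleeve, the screwdriver and the spray can where they are.

Things in the scene. Friction and masses are not known exactly. Their poses are not given: they have to be found in the camera images.
- cartridge: Stepped round steel bearing cartridge standing on the bench, 76 mm tall, 0.2 kg. Origin at the centre of its underside, z up. From below: foot tapering from 22 to 30 mm diameter over 7 mm; 30 mm diameter body to height 30; neck to grip, 25 mm diameter, from 31 to 68; 12 mm diameter stub to the top. Keep the fingertips above height 31 mm when gripping the neck.
- jig: Clamping jig fixed to the bench: aluminium base plate 100 x 230 x 12 mm (own x, y, z). Origin at the centre of its underside; at yaw 0, x points away from the robot and y to the left. The bay is on its right half (own y -60 mm); on its left half (own y +60 mm) a grey tower 60 x 46 mm, top 42 mm above the bench, carries the upright thumbscrew.
- bay (a point): Point on the bay's floor, 12 mm above the bench; axes as the jig's. The bay is open at the top, walls 22 mm high. Fixed walls at own x -20 and +20 mm and own y -16 mm; on the +y side a sliding jaw driven by the thumbscrew, face at y = 16 mm + 1.5 mm per rad of screw_turn. The 30 mm cartridge may stand anywhere between them.
- thumbscrew: Steel thumbscrew, vertical axis, on the jig's tower; turns in place without rising. Origin on its axis at the tower's top (42 mm above the bench), z up, x along its wing. Dark collar 28 mm diameter to 5 mm above the origin, neck to 12 mm, then the flat wing to grip: 38 mm long (own x), 10 mm thick (own y), 12 to 40 mm above the origin.
- screw_grip (a point): Point on the thumbscrew's axis at the middle of the height to grip, 28 mm above the tower's top (70 mm above the bench); turns with the screw, x along the wing, y across its 10 mm thickness. A vertical gripper with its TCP here clears the tower with its fingertips by 9 mm.
- screw_turn (a joint): Turn of the thumbscrew in rad: 0 = seated (hard stop, wing parallel to the jig's x axis); grows as it is turned anticlockwise seen from above (backed off). It starts 1.2 to 2.4 rad from seated, stops at 3.2, and stays where it is left; friction about 0.05 N m.
- sleeve: Plain steel ring sleeve standing on the bench, 42 mm outside diameter, 30 mm bore, 30 mm tall; bystander. Origin at the centre of its underside.
- screwdriver: Screwdriver with black handle lying on the bench, 190 mm long along its own x; bystander.
- spray_can: Red spray can standing on the bench, 66 mm diameter, 190 mm tall; bystander. Origin at the centre of its underside.
There are look-alikes about, which are no part of the job. Leave any red look-alike of the cartridge alone. Leave any blue look-alike of the jig alone.

How it is judged:
On the way, in this order (a step that is already met when the one before it is completed fails the run):
1. the cartridge stands upright on the floor of the bay, let go and at rest (x of cartridge in the frame of bay between -0.008 and 0.008 m and y of cartridge in the frame of bay between -0.004 and 0.008 m and z of cartridge in the frame of bay below 0.003 m and angle between cartridge's own z axis and vertical below 0.12 rad and contact force between the fingers and cartridge below 0.1 N and linear speed of cartridge below 0.02 m/s), for 0.2 s.
2. the thumbscrew is turned clockwise until it seats, with the cartridge in the bay (value of joint screw_turn below 0.06 rad and x of cartridge in the frame of bay between -0.008 and 0.008 m and y of cartridge in the frame of bay between -0.004 and 0.008 m and z of cartridge in the frame of bay below 0.003 m and angle between cartridge's own z axis and vertical below 0.12 rad), for 0.1 s.
At the end, for the whole second after the job is handed in: The thumbscrew stands a quarter turn (1.57 rad, within 0.26 rad) back from its seat, not turning, gripped by the fingers with more than 2 N; the cartridge stands upright (within 0.12 rad) on the bay's floor (within 3 mm), inside the bay's walls, not touched by the fingers and at rest (all of step 1 and value of joint screw_turn between 1.31 and 1.83 rad and velocity of joint screw_turn between -0.1 and 0.1 rad/s and contact force between the fingers and thumbscrew above 2 N); the arm keeps its last pose, push and grip.
It fails at once if the plain sleeve is moved by more than 40 mm (distance of sleeve from where it was at the start of the episode above 0.04 m).
It fails at once if the screwdriver is moved by more than 40 mm (distance of screwdriver from where it was at the start of the episode above 0.04 m).
It fails at once if the spray can is moved by more than 40 mm (distance of spray_can from where it was at the start of the episode above 0.04 m).
It also fails if it takes over 72 s, if anything falls off the work surface, if the arm or the gripper's body presses on something with over 40 N, if the wrist force passes 120 N, or if a joint passes its speed limit or range.

### The arm

A 6-joint arm with a two-finger parallel gripper is mounted at the origin on the work surface. World frame = base frame: x ahead of the robot, y to its left, z up, the work surface at z = 0. Lengths are in m, angles in rad, forces in N, time in s.
With the tool pointing down it reaches from about 0.35 to 1 m from the base axis. Payload 7.1 kg.
Tool frame: the origin (TCP) lies between the finger pads, 19 mm behind the fingertips; this is the grasp point; z points along the fingers, y is the line along which they close (so a half turn about z gives the same grasp; the last joint's range is limited). The gripper opens to 85 mm and grips with 20 to 120 N. Pads are 22 mm wide; open, the fingers measure 114 mm over their backs; the gripper's body (76 mm by 85 mm) begins 54 mm behind the grasp point. The pads swing forward as they close: fully open they stand 13 mm farther back than shut.
Start: joints at [1.162, 0.423, 1.63, -0, 1.089, -0.019], TCP at [0.237, 0.578, 0.25] pointing down, gripper open.
Joint ranges: [-3, 3], [-0.9, 2.11], [0.09, 2.58], [-1.31, 4.45], [0.11, 2.69], [-2.54, 2.54]. Speed limits (rad/s): [2.39, 2.39, 3.01, 3.14, 3.14, 3.14].

### API

Orientations are given as a rotation vector (axis times angle).
In Python, from rig import manip gives the robot as it stands. The module is installed in compiled form; this text tells all that it offers. Calls block until the motion is done:
- manip.move_to(position, orientation): joint-space move of the TCP to a pose.
- manip.servo_line(position, orientation=None, rate=0.15): straight line of the TCP; orientation=None keeps the orientation; rate is the mean speed in m/s.
- manip.set_joints(angles): joint-space move.
- manip.command_gripper(opening, f_grip=None): finger opening in m; f_grip is the grip in N (None keeps the last); returns when the fingers have stopped.
- manip.hold(seconds).
- manip.solve_ik(position, orientation): joint angles nearest the present ones, or None.
- manip.camera(name): name is "scene" or "top" or "wrist"; returns a dict with "image" (480x640x3 uint8, red, green, blue), "fx", "fy", "cx", "cy" (pixels), "cam_to_world" (4x4, takes a point from camera to world coordinates); the wrist camera has in their place "mount" (4x4, takes a point from camera to tool coordinates, whose origin is the TCP and whose axes are the flange's). Camera axes: x right, y down, z forward; pixel columns grow to the right and rows downward; lengths in m; the calibration is good to about 2 mm. The wrist camera is an equidistant fisheye: a pixel r from the principal point sees the ray r / f radians off the axis. A picture is of the moment at which its call begins: read the wrist's pose just before it. There is no depth.
A pose or a line that the arm cannot do raises manip.IKError and nothing moves.
- manip.sign_off(): hands the job in; it is judged then, once.
Readings, each from a call of its own:
- manip.get_time(): time.
- manip.get_joint_positions(): joint angles.
- manip.get_joint_vel(): joint speeds.
- manip.get_tau(): joint torques, N m.
- manip.get_position(): TCP position.
- manip.get_ee_rot(): TCP orientation.
- manip.get_contact_force(): force on the tool from outside, world axes, zero at the start.
- manip.get_torque(): the same for the moment, N m.
- manip.get_width(): finger opening in m.
- manip.get_grip_force(): force on a finger pad.
Only numpy, scipy, OpenCV 4.12 (cv2) and the standard library are available. Lean on these libraries where they do the work, as an engineer would, in place of code of your own. Each camera call takes 0.05 s, during which the arm holds its last target. There are 200 camera calls.

## Working session

There is one attempt and no reset: what is moved stays moved. The work goes in short steps, each a Python script; the robot and the scene stay as the last script left them, time stands still between calls to the robot, and variables do not carry over. Pictures are saved under pics/ and viewed, at most 10 in all, crops included, and the job is handed in when it is done.

```bash
mkdir -p pics
python3 - <<'E'
from rig import manip as m
import cv2,numpy as np,pickle
d={}
for n in("scene","top","wrist"):
    d[n]=m.camera(n); cv2.imwrite(f"pics/{n}0.png",d[n]["image"][:,:,::-1])
    print(n,{k:np.round(v,3).tolist() for k,v in d[n].items() if k!="image"})
pickle.dump(d,open("c0.pkl","wb"))
print(m.get_time(),m.get_position(),m.get_ee_rot(),m.get_width())
E
```

```text
scene {'fx': 507.824, 'fy': 507.824, 'cx': 326.285, 'cy': 242.215, 'cam_to_world': [[-0.455, 0.63, -0.63, 1.17], [0.891, 0.312, -0.331, 0.401], [-0.012, -0.711, -0.703, 0.76], [0.0, 0.0, 0.0, 1.0]]}
top {'fx': 436.807, 'fy': 436.807, 'cx': 318.58, 'cy': 232.366, 'cam_to_world': [[0.087, -0.976, 0.202, 0.365], [-0.996, -0.086, 0.017, 0.078], [0.001, -0.202, -0.979, 0.932], [0.0, 0.0, 0.0, 1.0]]}
wrist {'fx': 371.648, 'fy': 371.648, 'cx': 321.751, 'cy': 240.327, 'mount': [[0.0, -0.965, -0.263, 0.066], [1.0, 0.0, 0.0, 0.001], [-0.0, -0.263, 0.965, -0.123], [0.0, 0.0, 0.0, 1.0]]}
0.15 [0.23735271 0.57778455 0.24943195] [-6.08442025e-01 -3.08186667e+00  1.75474619e-03] 0.08518833251358414
```

View pics/top0.png

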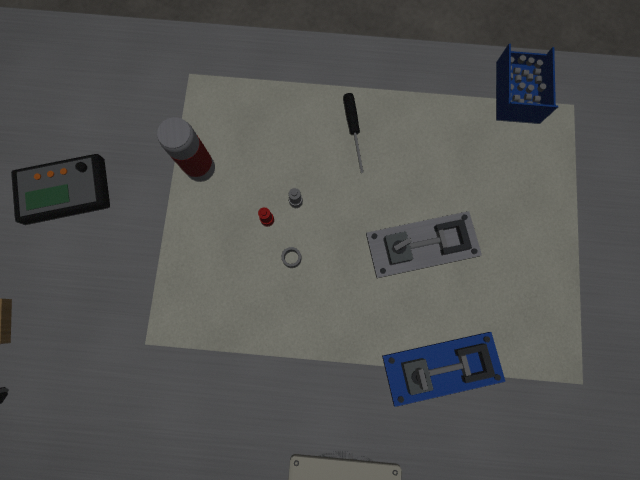

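View pics/scene0.png

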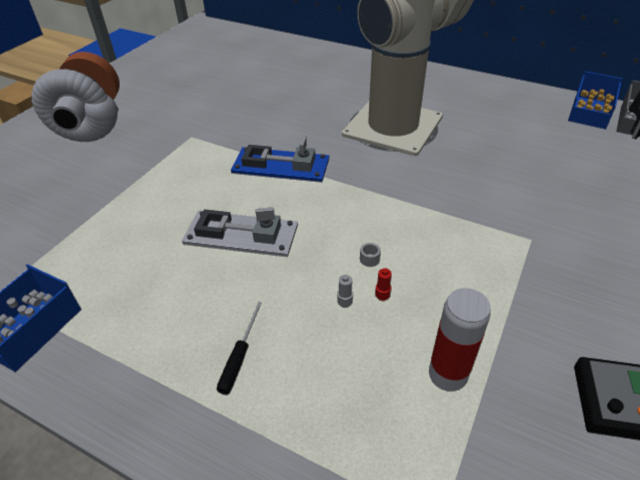

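The candidates for the cartridge in the top view are the grey stepped part at (295,198) and the red one at (265,216). The grey one is the steel cartridge. The ring at (291,257) is the sleeve. For the jig, there is a grey plate at (423,245) and a blue one at (443,370), and the aluminium grey one fits. I'll confirm both in one enlarged crop and compute rough positions.

```bash
cat > h.py <<'E'
import numpy as np,cv2
from scipy.spatial.transform import Rotation as R
def ray(c,u,v,T=None):
    """origin,dir in world; T = tool pose 4x4 for wrist"""
    x,y=(u-c["cx"])/c["fx"],(v-c["cy"])/c["fy"]
    if "mount" in c:
        r=np.hypot(x,y); s=np.sinc(r/np.pi); d=np.array([x*s,y*s,np.cos(r)]); M=T@c["mount"]
    else: d=np.array([x,y,1.]); M=c["cam_to_world"]
    M=np.asarray(M); return M[:3,3],M[:3,:3]@d
def onz(c,u,v,z,T=None):
    o,d=ray(c,u,v,T); return (o+d*(z-o[2])/d[2])[:2]
def tri(rays):
    A=0;b=0
    for o,d in rays:
        d=d/np.linalg.norm(d); P=np.eye(3)-np.outer(d,d); A=A+P; b=b+P@o
    return np.linalg.solve(A,b)
def pose(m):
    T=np.eye(4);T[:3,:3]=R.from_rotvec(m.get_ee_rot()).as_matrix();T[:3,3]=m.get_position();return T
def down(yaw):
    """tool z down, tool y (closing line) along world angle yaw+90deg, tool x along yaw"""
    c,s=np.cos(yaw),np.sin(yaw)
    return R.from_matrix(np.array([[c,s,0],[s,-c,0],[0,0,-1.]])).as_rotvec()
E
python3 - <<'E'
import pickle,cv2,numpy as np
from h import *
d=pickle.load(open("c0.pkl","rb"));t,s=d["top"],d["scene"]
print("cart foot top",onz(t,296,205,0),"scene",onz(s,345,303,0))
print("red",onz(t,267,223,0),"sleeve",onz(t,291,258,0),"can",onz(t,203,175,0))
for n,p in dict(plateC=(423,245)).items():print(n,onz(t,*p,.012))
print("corners",[onz(t,*p,.012).round(3) for p in((367,235),(468,211),(481,257),(378,277))])
print("scr",onz(t,402,246,.08))
a=cv2.resize(t["image"][195:290,245:490],None,fx=3.2,fy=3.2,interpolation=2)
b=cv2.resize(s["image"][195:310,180:400],None,fx=2.4,fy=2.4,interpolation=2)
o=np.zeros((a.shape[0]+b.shape[0],a.shape[1],3),np.uint8);o[:a.shape[0]]=a;o[a.shape[0]:,:b.shape[1]]=b
cv2.imwrite("pics/crop1.png",np.clip(o[:,:,::-1].astype(float)*1.5,0,255).astype(np.uint8));print(o.shape)
E
```

```text
cart foot top [0.61373991 0.14913828] scene [0.61969995 0.1489935 ]
red [0.56762289 0.20839443] sleeve [0.49529463 0.1483322 ] can [0.66472417 0.36343935]
plateC [ 0.54618261 -0.13101905]
corners [array([ 0.557, -0.01 ]), array([ 0.63 , -0.226]), array([ 0.531, -0.255]), array([ 0.469, -0.039])]
scr [ 0.52713206 -0.07424785]
(580, 784, 3)
```

View pics/crop1.png

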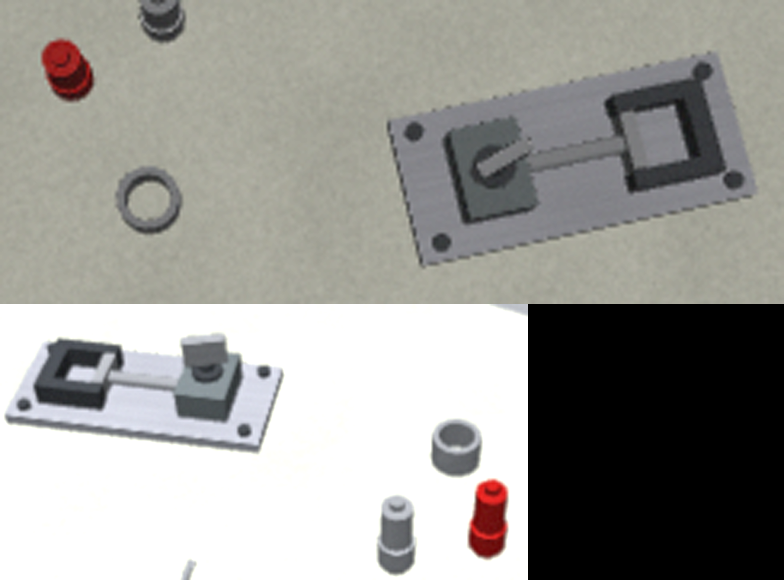

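The crop confirms it: the grey stepped cartridge stands alone beside the red one, and the aluminium jig has its tower on the left and the bay on the right. Next I'll take wrist views above the cartridge and the jig.

Run:
```python
from rig import manip as m
from h import *
import pickle
d={}
def shot(n):
    m.hold(.2); T=pose(m); c=m.camera("wrist"); d[n]=(c,T); cv2.imwrite(f"pics/{n}.png",np.clip(c["image"][:,:,::-1]*1.5,0,255).astype(np.uint8)); print(n,m.get_time(),T[:3,3].round(4),m.get_joint_positions().round(2))
m.move_to([.615,.149,.2],down(np.radians(130))); shot("wc")
c,s=np.cos(np.radians(108)),np.sin(np.radians(108))
m.move_to([.546-.05*c,-.131-.05*s,.2],down(np.radians(108))); shot("wj")
pickle.dump(d,open("c1.pkl","wb"))
```

```text
wc 2.4583 [0.6148 0.1498 0.2001] [ 0.22  0.49  1.65  0.    1.   -0.48]
wj 3.9667 [ 0.5619 -0.1775  0.2   ] [-0.33  0.43  1.75  0.    0.96 -0.64]
```

View pics/wc.png

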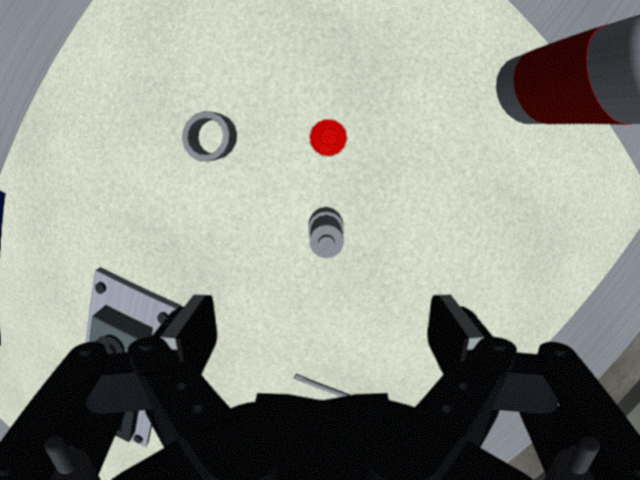

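View pics/wj.png

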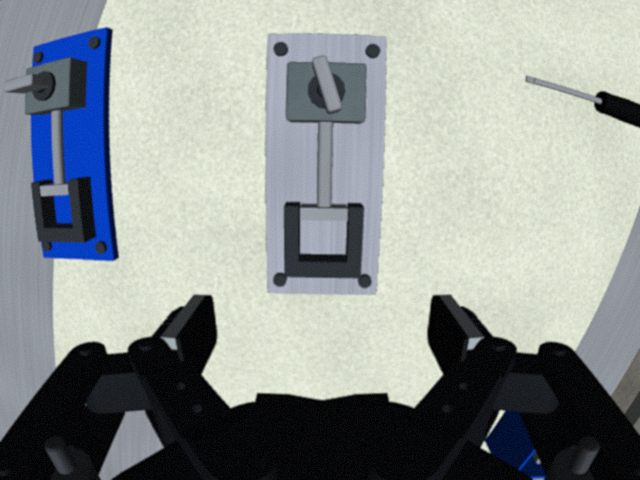

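In `wc` the grey cartridge is seen from above, with its stub top at about (326,241). The red one is at (328,137), well clear of the finger line. In `wj` the jig bolts are near (280,49), (372,51), (280,280) and (364,281). The bay opening is at about (324,232), and the wing runs from (320,60) to (334,108).

Run:
```python
from h import *
import pickle
d=pickle.load(open("c1.pkl","rb"))
c,T=d["wj"]; g=cv2.cvtColor(c["image"],cv2.COLOR_RGB2GRAY)
P=[]
for u,v in((280,49),(372,51),(280,280),(364,281)):
    w=g[v-9:v+10,u-9:u+10].astype(float); k=(w<(w.min()+np.median(w))/2).astype(np.uint8)
    n,l,s,ce=cv2.connectedComponentsWithStats(k); i=1+np.argmin(np.hypot(*(ce[1:]-9).T)); uv=ce[i]+(u-9,v-9)
    P.append(onz(c,*uv,.012,T)); print(uv.round(1),s[i,4],P[-1].round(4))
P=np.array(P); ctr=P.mean(0); y=(P[0]+P[1]-P[2]-P[3]); yaw=np.arctan2(-y[0],y[1])
x=P[1]+P[3]-P[0]-P[2]; print("jig",ctr,"yaw",yaw,"yaw from x",np.arctan2(x[1],x[0]),"dims",np.linalg.norm(x)/2,np.linalg.norm(y)/2)
Rj=lambda a:np.array([[np.cos(a),-np.sin(a)],[np.sin(a),np.cos(a)]])
print("bay",ctr+Rj(yaw)@[0,-.06],"screw",ctr+Rj(yaw)@[0,.06])
loc=lambda u,v,z:(Rj(yaw).T@(onz(c,u,v,z,T)-ctr))
print("bay inner L,R,B",loc(300,230,.034),loc(347,230,.034),loc(324,255,.034))
# wing: bright component within the tower
b=(cv2.inRange(g,int(np.percentile(g[52:112,305:348],84)),255)[50:115,300:350]); n,l,s,ce=cv2.connectedComponentsWithStats(b)
i=1+np.argmax(s[1:,4]); print(s[i]); r=cv2.minAreaRect(np.argwhere(l==i)[:,::-1].astype(np.float32)); bx=cv2.boxPoints(r)+(300,50); print(bx.round(0).tolist())
for z in(.082,):
    q=np.array([loc(*p,z) for p in bx]); e=[q[1]-q[0],q[2]-q[1]]; e=max(e,key=np.linalg.norm)
    print("wing ctr",q.mean(0),"len",[np.linalg.norm(q[1]-q[0]),np.linalg.norm(q[2]-q[1])],"turn",np.arctan2(e[1],e[0])%np.pi)
c,T=d["wc"]; g=cv2.cvtColor(c["image"],cv2.COLOR_RGB2GRAY)
h=cv2.HoughCircles(cv2.medianBlur(cv2.resize(g[200:270,290:365],None,fx=4,fy=4,interpolation=2),5),cv2.HOUGH_GRADIENT,1.5,60,param1=80,param2=25,minRadius=50,maxRadius=85)
print("hough",None if h is None else [(290+a/4,200+b/4,r/4) for a,b,r in h[0][:3]])
print(onz(c,327,240,.068,T),onz(c,327,241,.076,T))
```

```text
[280.3  48.8] 145 [ 0.4849 -0.0485]
[372.3  50.6] 144 [ 0.5579 -0.0259]
[280.9 277.8] 148 [ 0.5447 -0.239 ]
[362.8 279. ] 140 [ 0.6151 -0.2172]
jig [ 0.55062812 -0.13264044] yaw 0.29745278191865593 yaw from x 0.300127164365409 dims 0.07506265152090093 0.19966062115626224
bay [ 0.56821327 -0.19000561] screw [ 0.53304297 -0.07527527]
bay inner L,R,B [-0.01847258 -0.05002526] [ 0.0192089  -0.04931452] [ 0.00119201 -0.07064997]
[  0   0  50  12 493]
[[300.0, 50.0], [349.0, 50.0], [349.0, 61.0], [300.0, 61.0]]
wing ctr [-0.00168485  0.07755508] len [np.float64(0.031423347127053296), np.float64(0.007550621455272496)] turn 0.02151146481295615
hough [(np.float32(326.1875), np.float32(224.1875), np.float32(17.15)), (np.float32(325.0625), np.float32(242.1875), np.float32(16.025))]
[0.62066796 0.15060215] [0.61963779 0.15164374]
```

Run:
```python
from rig import manip as m
from h import *
import pickle
d=pickle.load(open("c1.pkl","rb")); c,T=d["wj"]
a,b=onz(c,320,60,.082,T),onz(c,334,108,.082,T); e=b-a
print("wing",(a+b)/2,np.linalg.norm(e),"turn",(np.arctan2(e[1],e[0])-.298)%np.pi)
c,T=d["wc"]; print("body top",onz(c,326.2,224.2,.03,T),"neck",onz(c,325.5,241.5,.068,T))
o=down(np.radians(130)); xy=[.6195,.150]
m.move_to([*xy,.15],o); m.servo_line([*xy,.053],o); m.command_gripper(.015,60)
print(m.get_width(),m.get_grip_force(),m.get_contact_force())
m.servo_line([*xy,.16],o); print(m.get_width(),m.get_contact_force())
o=down(.298+np.pi/2); m.move_to([.5682,-.190,.16],o); m.hold(.3)
T=pose(m); c=m.camera("wrist"); pickle.dump((c,T),open("c2.pkl","wb")); cv2.imwrite("pics/w2.png",np.clip(c["image"][:,:,::-1]*1.5,0,255).astype(np.uint8)); print(T.round(4),m.get_time())
```

```text
wing [ 0.53377214 -0.07676627] 0.03315533199245287 turn 1.8620250986549827
body top [0.61869576 0.15275291] neck [0.62056649 0.14906839]
0.023441933540716598 58.80218863603659 [-1.17721012 -1.4657036   5.51036592]
0.023207958893421646 [ 0.21121194  0.47369767 -2.43947678]
[[-0.2949  0.9555  0.      0.5685]
 [ 0.9555  0.2949  0.     -0.1892]
 [ 0.      0.     -1.      0.16  ]
 [ 0.      0.      0.      1.    ]] 9.15
```

View pics/w2.png

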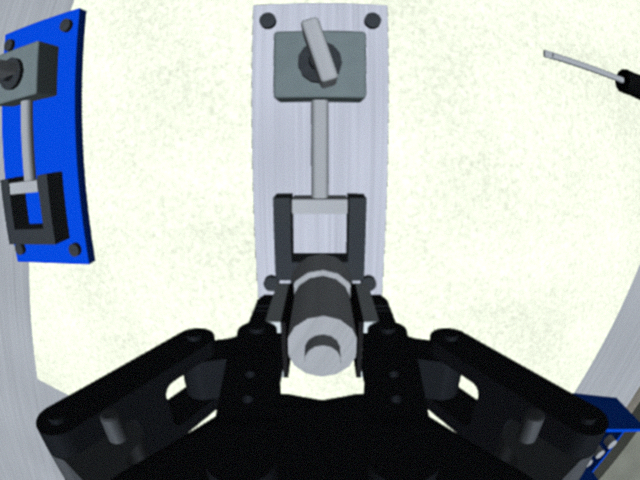

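The cartridge is held upright between the pads, with its neck top centred near (322,344). The bay below is square in view.

Run:
```python
from h import *
import pickle
c,T=pickle.load(open("c2.pkl","rb"))
g=cv2.cvtColor(c["image"],cv2.COLOR_RGB2GRAY); x0,y0=270,240
for r in((30,42),(13,22)):
    h=cv2.HoughCircles(cv2.medianBlur(cv2.resize(g[y0:390,x0:375],None,fx=3,fy=3,interpolation=2),5),cv2.HOUGH_GRADIENT,1.5,40,param1=60,param2=25,minRadius=r[0]*3,maxRadius=r[1]*3)
    if h is not None:
        for a,b,q in h[0][:3]: print(x0+a/3,y0+b/3,q/3)
Rt=T[:2,:2]
for n,u,v,z in(("neck",322,344,.015),("stub",323,347,.023),("neckL",287,344,.015),("neckR",357,344,.015),("neckB",322,377,.015)):
    print(n,(Rt.T@(onz(c,u,v,T[2,3]+z,T)-T[:2,3])).round(4))
```

```text
321.75 307.75 31.199999
321.75 342.25 34.7
322.25 352.75 18.5
322.75 366.25 21.15
337.25 340.25 18.949999
neck [0.0011 0.0013]
stub [0.0048 0.0016]
neckL [ 0.001  -0.0105]
neckR [0.001  0.0131]
neckB [-0.0128  0.0013]
```

Run:
```python
from rig import manip as m
from h import *
Rj=R.from_euler('z',.298).as_matrix()[:2,:2]; o=down(.298+np.pi/2)
t=np.array([.5682,-.1900])+Rj@[-.0013,.0004]; cmd=t.copy()
m.servo_line([*cmd,.11],o,.15); m.hold(.2)
err=t-m.get_position()[:2]; print("err",err); cmd+=err; f0=m.get_contact_force()
for z in(.088,.08,.074,.07,.068,.0665,.0655):
    m.servo_line([*cmd,z],o,.04); m.hold(.1); f=m.get_contact_force()-f0; print(z,m.get_position().round(4),f.round(1))
    if f[2]>8 or np.hypot(*f[:2])>8: break
print(m.get_time())
```

```text
err [-0.00082743  0.00028343]
0.088 [ 0.5662 -0.1898  0.0882] [-0.   0.2 -0.2]
0.08 [ 0.566  -0.1897  0.0799] [-0.6 -0.8  1. ]
0.074 [ 0.566  -0.1897  0.0739] [-0.1 -0.2  0.5]
0.07 [ 0.566  -0.1897  0.0699] [-1.4  1.   0.5]
0.068 [ 0.566  -0.1897  0.068 ] [ 0.6 -1.2  0.4]
0.0665 [ 0.566  -0.1897  0.0665] [-1.   1.3 -0.7]
0.0655 [ 0.5662 -0.1898  0.0656] [-0.5 -0.7  2.9]
12.8833
```

Run:
```python
from rig import manip as m
from h import *
import pickle
m.command_gripper(.06); m.hold(.3); p=m.get_position(); o=down(.298+np.pi/2)
m.servo_line([p[0],p[1],.13],o,.12)
Rj=R.from_euler('z',.298).as_matrix()[:2,:2]
q=np.array([.5682,-.19])+Rj@[0,-.035]
m.move_to([*q,.2],o); m.hold(.2)
T=pose(m); c=m.camera("wrist"); pickle.dump((c,T),open("c3.pkl","wb")); cv2.imwrite("pics/w3.png",np.clip(cv2.resize(c["image"][20:320,220:420,::-1],None,fx=2,fy=2,interpolation=2)*1.5,0,255).astype(np.uint8)); print(m.get_time())
```

```text
14.975
```

View pics/w3.png

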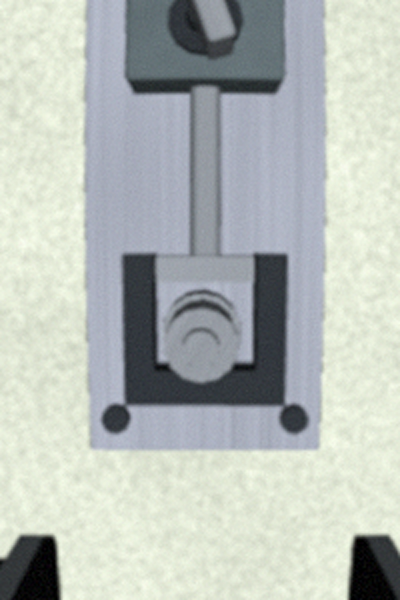

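The cartridge stands in the bay, centred near crop (202,335), clear of the walls and jaw. Now I'll grip the thumbscrew wing, with its turn at about 1.86 rad.

Run:
```python
from rig import manip as m
from h import *
y0=.298+1.862; s=np.array([.532,-.0757]); o=down(y0)
m.command_gripper(.05); m.move_to([*s,.15],o); m.hold(.2); f0=m.get_contact_force();t0=m.get_torque(); print(m.get_position(),t0)
m.servo_line([*s,.071],o,.08); print((m.get_contact_force()-f0).round(1))
m.command_gripper(.0,50); m.hold(.3)
print(m.get_width(),m.get_grip_force(),(m.get_contact_force()-f0).round(1),(m.get_torque()-t0).round(3),m.get_position(),m.get_time())
for a in np.arange(1.7,.25,-.2):
    m.servo_line([*s,.071],down(.298+a),.03) if 0 else m.move_to([*s,.071],down(.298+a))
    print(round(a,2),(m.get_contact_force()-f0).round(1),(m.get_torque()-t0).round(3),m.get_grip_force(),m.get_position().round(4),m.get_time())
```

```text
[ 0.53312512 -0.07700776  0.15060336] [-0.02683503 -0.02582995 -0.02537624]
[-0.3  0.  -0.3]
0.009288669533438747 49.24797713756561 [-2.6 -1.   5.5] [-0.289  0.469  0.016] [ 0.53187332 -0.07590945  0.07137905] 18.0083
1.7 [-3.3 -1.   6.3] [-0.233  0.435 -0.047] 49.20504301786423 [ 0.532  -0.0759  0.0714] 18.2833
1.5 [-2.2 -0.4  5.4] [-0.266  0.387 -0.022] 49.166397750377655 [ 0.532  -0.0759  0.0714] 18.5917
1.3 [-1.6 -0.5  5.1] [-0.212  0.301  0.028] 49.16535973548889 [ 0.5321 -0.0759  0.0714] 18.9
1.1 [-1.8 -1.3  4.8] [-0.212  0.337 -0.034] 49.13736194372177 [ 0.5322 -0.0759  0.0714] 19.2083
0.9 [-1.3 -1.8  5.4] [-0.251  0.283 -0.023] 49.15021240711212 [ 0.5323 -0.0758  0.0714] 19.5167
0.7 [-0.6 -1.6  4.4] [-0.267  0.224  0.032] 49.16705846786499 [ 0.5324 -0.0759  0.0714] 19.825
0.5 [-0.1 -1.4  5. ] [-0.429  0.16  -0.033] 49.18503999710083 [ 0.5324 -0.0759  0.0714] 20.1333
0.3 [-1.5 -2.8  4.8] [-0.437  0.207 -0.002] 49.191605150699615 [ 0.5325 -0.076   0.0714] 20.4417
```

Run:
```python
from rig import manip as m
from h import *
s=np.array([.532,-.0757])
for a in np.arange(.2,-.31,-.04):
    m.move_to([*s,.071],down(.298+a)); m.hold(.1)
    t=np.mean([m.get_torque() for _ in range(3)],0); q=R.from_rotvec(m.get_ee_rot()).as_matrix()
    act=np.arctan2(q[1,0],q[0,0])-.298
    print(round(a,2),"act",round(act,3),t.round(3),m.get_contact_force().round(1),round(m.get_tau()[5],3),round(m.get_width(),4))
    if abs(t[2])>.6: break
print(m.get_time())
```

```text
0.2 act 0.207 [-0.5    0.191 -0.047] [-0.4 -2.3  4.9] -0.038 0.0093
0.16 act 0.167 [-0.546  0.205 -0.075] [-1.2 -3.1  5.7] -0.045 0.0092
0.12 act 0.127 [-0.491  0.131  0.024] [-1.2 -2.8  4.7] -0.045 0.009
0.08 act 0.087 [-0.563  0.233 -0.079] [-0.8 -3.9  5.3] -0.045 0.0093
0.04 act 0.047 [-0.631  0.156 -0.059] [-1.4 -3.5  5.4] -0.044 0.0091
-0.0 act 0.007 [-0.563  0.191 -0.095] [-1.7 -3.8  4.4] -0.044 0.0093
-0.04 act -0.031 [-0.575  0.17   0.661] [-0.9 -2.6  4.7] 0.649 0.0095
22.8917
```

The seat shows as a clear torque rise to 0.65 N m at about 0 rad. I'll hold there briefly, then back off a quarter turn and check.

Run:
```python
from rig import manip as m
from h import *
import pickle
s=np.array([.532,-.0757]); m.hold(.3)
for a in np.arange(.2,1.5,.2): m.move_to([*s,.071],down(.298+a))
m.move_to([*s,.071],down(.298+1.56)); m.hold(.5)
q=R.from_rotvec(m.get_ee_rot()).as_matrix()
print(np.arctan2(q[1,0],q[0,0])-.298,m.get_grip_force(),m.get_width(),m.get_torque().round(3),m.get_position(),m.get_time())
t=m.camera("top")["image"]; w=m.camera("scene")["image"]
a=cv2.resize(t[195:290,355:495],None,fx=4,fy=4,interpolation=2); b=cv2.resize(w[170:290,150:330],(560,220*560//330),interpolation=2)
cv2.imwrite("pics/fin.png",np.clip(np.vstack([cv2.resize(a,(560,280)),cv2.resize(w[180:270,150:330],(560,280),interpolation=2)])[:,:,::-1]*1.5,0,255).astype(np.uint8))
```

```text
1.566824377614733 49.916313886642456 0.009250467468395683 [-0.333  0.427  0.013] [ 0.53203763 -0.07585167  0.07139297] 26.1583
```

View pics/fin.png

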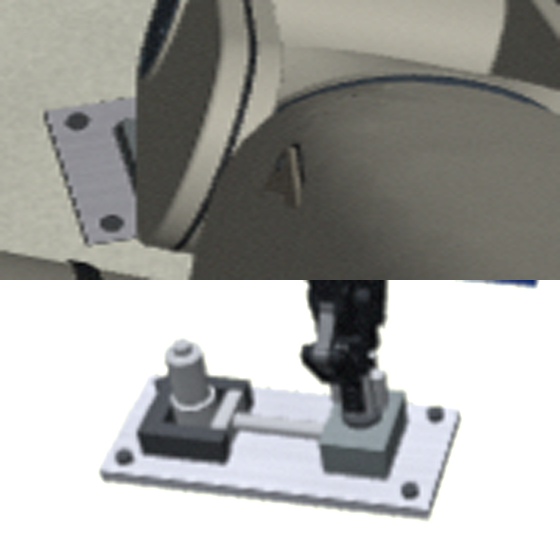

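The cartridge stands upright in the bay at crop (187,385), and the wing is held in the fingers at (365,400), turned along the jig's y axis. I'm handing in.

```bash
python3 -c "
from rig import manip as m
print(m.sign_off())"
```

```text
the job is handed in; nothing more can be done
None
```

I handed the job in at about 26 s: the cartridge stands upright in the bay, and the thumbscrew was seated, then backed off about 1.57 rad and is still gripped at about 50 N; the hand-in call returned no verdict.

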